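Heft two grain canisters, rack the light one, present the full one

TASK

Two capped aluminium canisters that look the same stand on the board in front of the rack; one is full of metal grain, the other nearly empty: lift the left one a hand's breadth off the board to feel its weight and set it back upright on the board, then lift the right one to feel its weight. Put the lighter one into the only empty pocket of the rack, upright and fully down, let go of it, and then pick up the heavier one and finish while still holding it in the gripper, upright and still, about 20 cm above the board. Never lay either canister over, and leave the canisters already in the rack, the tin, the cup and the loupe where they are.

Things in the scene. Friction and masses are not known exactly. Their poses are not given: they have to be found in the camera images.
- left_can_center (a point): The loose canister further left (larger y) in front of the rack: closed aluminium canister, 40 mm in diameter, 60 mm high, knurled fixed cap (upper 13 mm). Point: its centre, 30 mm above its underside; z along its axis. Stands on the board (z = 0). One of the two (varies, unseen) weighs 0.35 to 0.55 kg, the other 0.08 to 0.12 kg. Grip across the diameter, round the middle
- right_can_center (a point): The loose canister further right (smaller y) in front of the rack: closed aluminium canister, 40 mm in diameter, 60 mm high, knurled fixed cap (upper 13 mm), just like the left one. Point: its centre, 30 mm above its underside; z along its axis. Stands on the board (z = 0). One of the two (varies, unseen) weighs 0.35 to 0.55 kg, the other 0.08 to 0.12 kg. Grip across the diameter, round the middle
- rack: Fixed wooden rack block behind them, 66 x 262 x 26 mm (x, y, z), on the board, with a row of four round pockets 64 mm apart along its own y. Origin at the centre of its underside; turned up to 14 degrees. Three pockets hold a canister; one (it varies) is empty
- rack_hole0 (a point): Centre of the mouth of rack pocket 0 (0 at the rack's own -y end, 3 at +y), 26 mm above the board. Pocket 45 mm in diameter, chamfered, 18 mm deep (floor 8 mm above the board); a seated canister's centre is 12 mm above this point. The empty pocket has no canister centre above it
- rack_hole1 (a point): Centre of the mouth of rack pocket 1 (0 at the rack's own -y end, 3 at +y), 26 mm above the board. Pocket 45 mm in diameter, chamfered, 18 mm deep (floor 8 mm above the board); a seated canister's centre is 12 mm above this point. The empty pocket has no canister centre above it
- rack_hole2 (a point): Centre of the mouth of rack pocket 2 (0 at the rack's own -y end, 3 at +y), 26 mm above the board. Pocket 45 mm in diameter, chamfered, 18 mm deep (floor 8 mm above the board); a seated canister's centre is 12 mm above this point. The empty pocket has no canister centre above it
- rack_hole3 (a point): Centre of the mouth of rack pocket 3 (0 at the rack's own -y end, 3 at +y), 26 mm above the board. Pocket 45 mm in diameter, chamfered, 18 mm deep (floor 8 mm above the board); a seated canister's centre is 12 mm above this point. The empty pocket has no canister centre above it
- rack_can_1_center (a point): A canister already in the rack: closed aluminium canister, 40 mm in diameter, 60 mm high, knurled fixed cap (upper 13 mm); the point is its centre, 38 mm above the board when seated. To be left in its pocket
- rack_can_2_center (a point): A canister already in the rack: closed aluminium canister, 40 mm in diameter, 60 mm high, knurled fixed cap (upper 13 mm); the point is its centre, 38 mm above the board when seated. To be left in its pocket
- rack_can_3_center (a point): A canister already in the rack: closed aluminium canister, 40 mm in diameter, 60 mm high, knurled fixed cap (upper 13 mm); the point is its centre, 38 mm above the board when seated. To be left in its pocket
- tin_round_center (a point): Bystander: round pressed tin with a dished lid, 69 mm across, 25 mm high; the point is its centre. Leave alone
- steel_cup_center (a point): Bystander: open steel cup, 57 mm across, 54 mm high; the point is its centre. Leave alone
- loupe_center (a point): Bystander: black eye loupe, 34 mm across, 26 mm high; the point is its centre. Leave alone
Not all that is in view belongs to the job. What is shaped like the part that bears left_can_center but orange or pink is not meant. Leave any turquoise look-alike of the part that bears right_can_center alone.

How it is judged:
By the outcome, as a careful person would: the job done as asked, in the order asked, and still so for the second after the job is handed in, while the arm keeps its last pose, push and grip.
It also fails if it takes over 72 s, if anything falls off the work surface, if the arm or the gripper's body presses on something with over 40 N, if the wrist force passes 120 N, or if a joint passes its speed limit or range.

ROBOT

A 6-joint arm with a two-finger parallel gripper is mounted at the origin on a cart in front of the work surface, level with it; the furniture and walls round the work are solid. World frame = base frame: x ahead of the robot, y to its left, z up, the work surface at z = 0. Lengths are in m, angles in rad, forces in N, time in s.
With the tool pointing down it reaches from about 0.275 to 0.725 m from the base axis. Payload 15.9 kg.
Tool frame: the origin (TCP) lies midway between the tips of the shut fingers; the grasp point (between the pads) lies 19 mm behind it; x points along the fingers, z is the direction in which the jaws open and shut, and the axes are right-handed (so a half turn about x gives the same grasp; the last joint's range is limited). The gripper opens to 85 mm and grips with 20 to 120 N. Pads are 22 mm wide; open, the fingers measure 114 mm over their backs; the gripper's body (76 mm by 85 mm) begins 54 mm behind the grasp point. The pads swing forward as they close: fully open they stand 13 mm farther back than shut.
Start: joints at [1.256, 0.213, -0.034, 1.323, 0, 1.571], TCP at [0.155, 0.475, 0.231] pointing down, gripper open.
Joint ranges: [-2.98, 2.98], [-0.74, 1.72], [-1.14, 1.35], [-2.1, 2.04], [-1.57, 1.44], [-3.14, 3.14]. Speed limits (rad/s): [1.89, 1.89, 2.39, 2.57, 3.14, 3.14].

INTERFACE

Orientations are given as a unit quaternion [w, x, y, z].
In Python, from bench import manip gives the robot as it stands. The module is installed in compiled form; this text tells all that it offers.
- The arm moves only by the shell command python3 -m pendant 'ROWS' [FORCE]. ROWS is JSON, a list of rows, each a list of 5 numbers: the shift along the tool's x, y, z in mm, then the turn about the tool's x in degrees, then the closure, from 0 (fully open) to 1 (shut). A call has exactly 5 rows; each row is the pose to reach, as a shift and turn from the pose commanded when the call began, along the tool's axes at that moment; what a row does not reach only later rows make up. A row lasts 1/12 s, in which the tool goes at most 41.7 mm and 7.16 degrees, less where a joint would pass 70% of its speed; a pose out of reach is approached as far as the arm can. A call with a gripper value outside its range is refused whole. The fingers move at their own pace and stop on an object; FORCE is the grip in N (left out, the last holds). Time passes only in rows, so rows that repeat a pose let the fingers close, or fill a call up. It gives the time, the measured TCP pose, the force and the opening at its end, in the units of the state.
- manip.sense(): the state, without advancing time (a new reading comes with each control period).
- manip.grab_frame(name): name is "scene" or "top" or "wrist"; returns a dict with "image" (384x512x3 uint8, red, green, blue), "K" (3x3 intrinsics, pixels), "k1" (the pictures are not rectified: a ray, as slopes to the right and down, at radius r is drawn at 1 + k1 r^2 times it, then the intrinsics apply), "T" (4x4, takes a point from camera to world coordinates). Camera axes: x right, y up, looking along -z (the intrinsics and any distortion apply to the point x, -y, -z); pixel columns grow to the right and rows downward; lengths in m; the calibration is good to about 2 mm. A picture is of the moment at which its call begins. There is no depth.
- manip.close_job(): hands the job in, once; it reports no verdict.
The state is a dict: "clock": time; "qpos": joint angles; "joint_velocities": joint speeds; "effort": joint torques, N m; "tcp_pos": TCP position; "tool_rot": TCP orientation; "force": force on the tool from outside, world axes, zero at the start; "torque": the same for the moment, N m; "grip_width": finger opening in m.
Only numpy, scipy, OpenCV 4.12 (cv2) and the standard library are available. Lean on these libraries where they do the work, as an engineer would, in place of code of your own. Each camera call takes 0.05 s, during which the arm holds its last target.

## Working session

There is one attempt and no reset: what is moved stays moved. The work goes in short steps, Python scripts to look and compute and a shell command to move; the robot and the scene stay as the last step left them, time stands still between calls to the robot, and variables do not carry over. Pictures are saved under pics/ and viewed, and the job is handed in when it is done.

```bash
mkdir -p pics
python3 - <<'E'
from bench import manip
import cv2
s=manip.sense()
for k,v in s.items(): print(k,v)
for n in ("scene","top","wrist"):
    f=manip.grab_frame(n); cv2.imwrite(f"pics/{n}0.png",f["image"][:,:,::-1]); print(n,f["K"],f["k1"],f["T"])
E
```

```text
clock 0.0
qpos [ 1.25599652e+00  2.13347756e-01 -3.50762733e-02  1.32351060e+00
  2.94437606e-05  1.57076240e+00]
joint_velocities [ 5.65490579e-05 -1.27979397e-04 -1.52662871e-03  1.29646350e-03
  5.38867683e-04  4.37949760e-04]
effort [ 6.98471358e-04 -6.86158633e+01  4.87118733e+01  1.75505073e-02
  1.33353351e-04  1.08536369e-05]
tcp_pos [0.15469443 0.47509487 0.23081355]
tool_rot [ 0.57185556 -0.41568136  0.57251913  0.41522532]
force [ 0.04807313 -0.12481043  0.13059637]
torque [-0.00740593  0.0224497   0.02624417]
grip_width 0.08493426788322073
scene [[374.32543011   0.         254.62304903]
 [  0.         374.32543011 194.12088776]
 [  0.           0.           1.        ]] -0.10608828477099465 [[ 9.99978926e-01  5.03826771e-03  4.09432685e-03  5.28280849e-01]
 [ 7.01549212e-04  5.43107352e-01 -8.39662975e-01 -9.49011904e-01]
 [-6.45410587e-03  8.39648152e-01  5.43092372e-01  6.72791951e-01]
 [ 0.00000000e+00  0.00000000e+00  0.00000000e+00  1.00000000e+00]]
top [[416.40777275   0.         254.9941501 ]
 [  0.         416.40777275 193.49581494]
 [  0.           0.           1.        ]] 0.045022477184060064 [[-8.22632172e-03  9.86466356e-01 -1.63757307e-01  3.35279294e-01]
 [-9.99759210e-01 -1.14451737e-02 -1.87224492e-02  4.31600063e-04]
 [-2.03432970e-02  1.63563859e-01  9.86322977e-01  1.03657985e+00]
 [ 0.00000000e+00  0.00000000e+00  0.00000000e+00  1.00000000e+00]]
wrist [[267.23336297   0.         247.98262609]
 [  0.         267.23336297 191.43834592]
 [  0.           0.           1.        ]] -0.009739037117190085 [[ 0.30960155 -0.9159757  -0.25521637  0.08965618]
 [ 0.95086449  0.29770537  0.08501898  0.49641202]
 [-0.00189604 -0.26899819  0.96313882  0.37385716]
 [ 0.          0.          0.          1.        ]]
```

View pics/scene0.png

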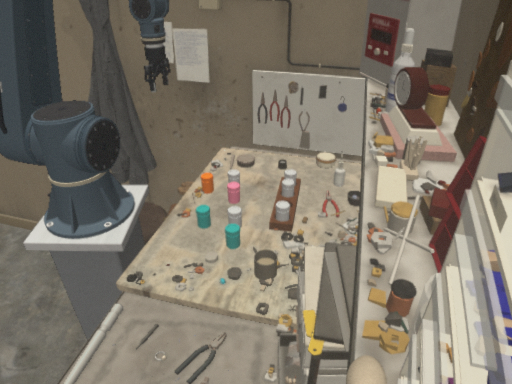

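View pics/top0.png

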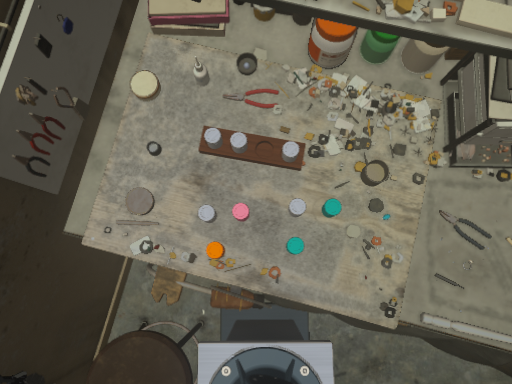

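View pics/wrist0.png

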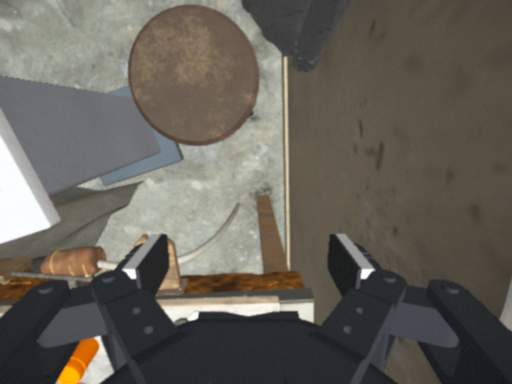

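The scene and top views agree. In the top view, the loose grey canisters are at about (206,213) on the left and (297,207) on the right. The rack canisters are at (213,137), (238,141) and (290,150), and the empty pocket is near (264,146). Next I'll refine these positions.

```bash
cat > h.py <<'E'
import numpy as np, cv2
from bench import manip
def proj(f,P):
    P=np.atleast_2d(P); T=f["T"]; c=(P-T[:3,3])@T[:3,:3]
    x=c[:,0]/-c[:,2]; y=-c[:,1]/-c[:,2]; r2=x*x+y*y; s=1+f["k1"]*r2
    K=f["K"]; return np.c_[K[0,0]*x*s+K[0,2],K[1,1]*y*s+K[1,2]]
def back(f,uv,z):
    K=f["K"];d=np.array([(uv[0]-K[0,2])/K[0,0],(uv[1]-K[1,2])/K[1,1]]);q=d.copy()
    for _ in range(20): q=d/(1+f["k1"]*(q@q))
    r=f["T"][:3,:3]@np.array([q[0],-q[1],-1]); o=f["T"][:3,3]
    return o+r*(z-o[2])/r[2]
def ring(c,r,z,n=48):
    a=np.linspace(0,2*np.pi,n); return np.c_[c[0]+r*np.cos(a),c[1]+r*np.sin(a),np.full(n,z)]
def draw(f,rings,box,k,name):
    im=cv2.resize(f["image"][box[1]:box[3],box[0]:box[2],::-1],None,fx=k,fy=k,interpolation=cv2.INTER_CUBIC)
    for R,col in rings:
        p=((proj(f,R)-[box[0],box[1]]+.5)*k-.5); cv2.polylines(im,[np.round(p*8).astype(np.int32)],False,col,1,cv2.LINE_AA,3)
    cv2.imwrite(name,im)
E
python3 - <<'E'
from h import *
f=manip.grab_frame("top")
L=back(f,(206,213),.06);R=back(f,(297,207),.06)
print(L,R)
C=[back(f,p,.068) for p in ((213,135.5),(238.5,141),(290,149.5))]
H=back(f,(264,146),.026)
print(C,H)
rings=[(ring(c,.02,.06),(0,255,0)) for c in(L,R)]+[(ring(c,.02,.068),(0,255,0)) for c in C]+[(ring(H,.0225,.026),(0,0,255))]
rings+=[(ring(c,.02,0),(255,255,0)) for c in(L,R)]
draw(f,rings,(180,110,330,235),5,"pics/t1.png")
E
```

```text
[0.45203765 0.1351653  0.06      ] [ 0.46397901 -0.07987072  0.06      ]
[array([0.63928924, 0.1191174 , 0.068     ]), array([0.62472232, 0.05749828, 0.068     ]), array([ 0.60188465, -0.06588186,  0.068     ])] [ 0.62341455 -0.00394362  0.026     ]
```

View pics/t1.png

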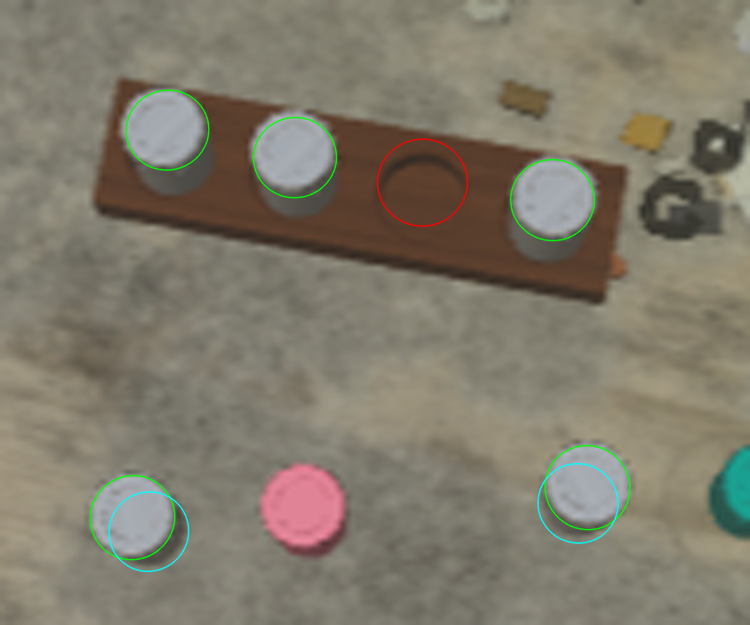

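Run:
```python
from h import *
f=manip.grab_frame("top")
C=np.array([back(f,p,.068) for p in ((213,135.5),(238.5,140.3),(290,149.3))])
t=np.array([1.5,.5,-1.5])*.064
# fit: p=c+t*(−sin,cos)
from scipy.optimize import least_squares
r=least_squares(lambda v:np.r_[v[0]-t*np.sin(v[2])-C[:,0],v[1]+t*np.cos(v[2])-C[:,1]],[.62,0,0])
print(r.x,r.fun.reshape(2,3)*1e3)
c=r.x;u=np.array([-np.sin(c[2]),np.cos(c[2])]);n=np.array([u[1],-u[0]])
rings=[]
for cx,col in ((c[:2],(0,255,0)),(c[:2]+.005*n,(0,255,255))):
  for i,s in enumerate((-1.5,-.5,.5,1.5)):
    h=cx+s*.064*u
    if i==1: rings.append((ring(h,.0225,.026),col))
    if i==1: print(h)
  q=[np.r_[cx+a*.131*u+b*.033*n,.026] for a,b in((1,1),(1,-1),(-1,-1),(-1,1),(1,1))]
  rings.append((np.array(q),col))
im=f["image"].astype(float); im=np.clip((im-20)*1.8,0,255).astype(np.uint8); g=dict(f,image=im)
draw(g,rings,(190,115,320,180),6,"pics/t2.png")
draw(g,[],(190,115,320,180),6,"pics/t2b.png")
s=manip.grab_frame("scene")
for cx in (c[:2],): pass
draw(s,rings,(255,150,335,240),8,"pics/s2.png")
```

```text
[ 0.6206303   0.02644478 -0.19633437] [[ 0.06830204  0.40674014 -0.47504218]
 [ 1.48305141  0.33553157 -1.81858298]]
[ 0.61438789 -0.00494044]
[ 0.61929183 -0.00591582]
```

View pics/t2.png

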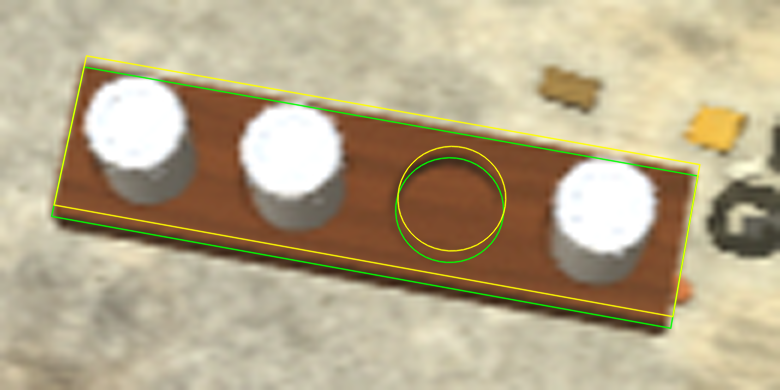

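View pics/s2.png

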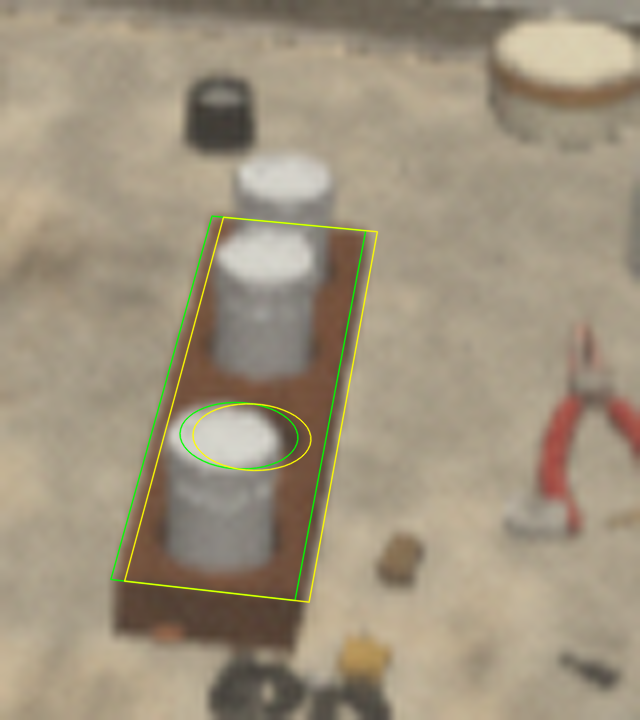

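View pics/t2b.png

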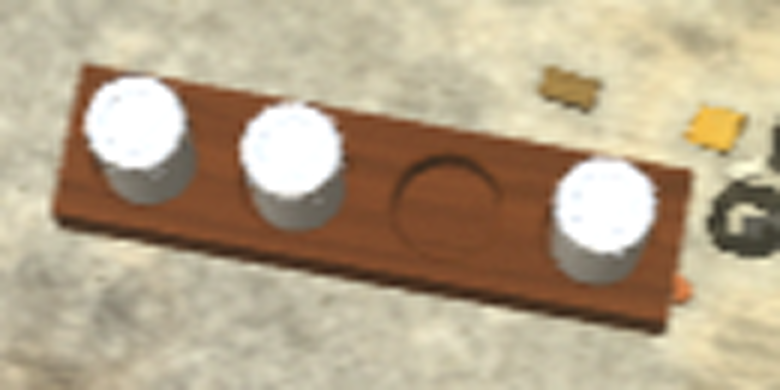

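Fit of the rack: the green outline matches the rack edges in both views. The empty pocket is hole 1, and the rim in the picture sits about 1.5 mm further +y, so I put its centre at about (0.6145, -0.0035). Now I'll check the loose cans in the scene camera and work out the moves.

```bash
cat >> h.py <<'E'
from scipy.spatial.transform import Rotation as Ro
def tool():
    s=manip.sense(); q=s["tool_rot"]; return s,Ro.from_quat([q[1],q[2],q[3],q[0]]).as_matrix()
NY=-0.196
def plan(target,yaw=NY):
    s,R=tool(); d=R.T@(np.array(target)-s["tcp_pos"])*1e3
    z=R[:,2]; a=np.arctan2(z[1],z[0]); e=(yaw-a+np.pi/2)%np.pi-np.pi/2
    sgn=np.sign(R[2,0]) # tool x down => turn about x is -world yaw
    print("shift mm",d.round(1),"turn deg",round(sgn*np.degrees(e),1),"tcp",np.round(s["tcp_pos"],4),"F",np.round(s["force"],2),"w",round(s["grip_width"],4),"t",round(s["clock"],2),"q",np.round(s["qpos"],2))
E
python3 - <<'E'
from h import *
s,R=tool();print(R.round(3))
plan([.4515,.1352,.18])
f=manip.grab_frame("scene")
rings=[(ring(c,.02,z),(0,255,0)) for c in((.4515,.1352),(.464,-.0799)) for z in (0,.06)]
draw(f,rings,(190,155,310,255),6,"pics/s3.png")
E
```

```text
[[-0.    -0.951  0.31 ]
 [-0.     0.31   0.951]
 [-1.     0.    -0.   ]]
shift mm [  51.2 -387.5 -231.5] turn deg 83.2 tcp [0.1548 0.4753 0.2311] F [-0.04  0.44 -0.46] w 0.0856 t 0.3 q [ 1.26  0.21 -0.03  1.32  0.    1.57]
```

View pics/s3.png

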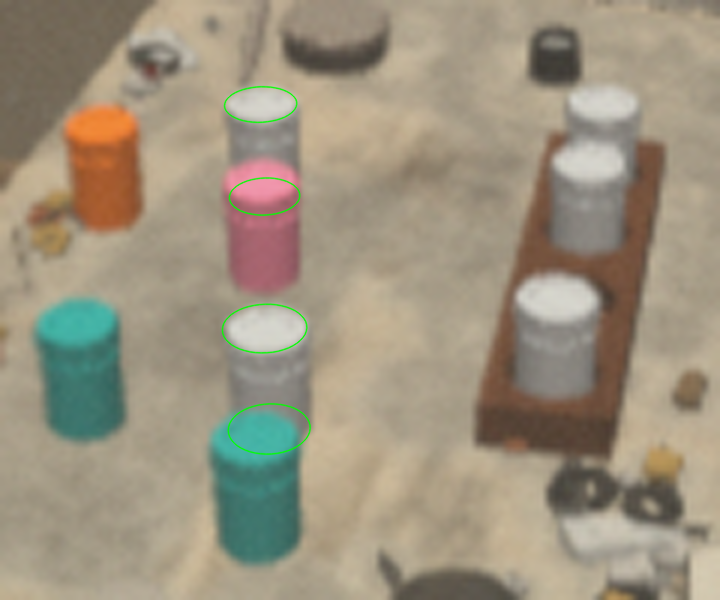

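The rings match the loose canisters in the scene view, with tops at about (234,172) and (234,210) in the full image. Moving over the left one.

```bash
python3 -m pendant '[[0,-30,-18,6,0],[0,-60,-36,12,0.1],[0,-90,-54,18,0.1],[0,-120,-72,24,0.1],[0,-150,-90,30,0.1]]' 60; python3 -c "
from h import *
plan([.4515,.1352,.18])"
```

```text
clock: 0.77
tcp_pos: [0.2702, 0.342, 0.2313]
tool_rot: [0.661, -0.252, 0.661, 0.252]
force: [0.6, 0.0, 0.7]
grip_width: 0.0767
shift mm [  51.3 -275.    -2.2] turn deg 52.9 tcp [0.2702 0.342  0.2313] F [0.61 0.01 0.71] w 0.0767 t 0.77 q [ 0.9   0.08 -0.19  1.3  -0.    1.75]
```

```bash
python3 -m pendant '[[10,-37,0,7,0.1],[20,-74,0,14,0.1],[30,-111,0,21,0.1],[40,-148,0,28,0.1],[50,-185,0,35,0.1]]'; python3 -c "
from h import *
plan([.4515,.1352,.12])"
```

```text
clock: 1.18
tcp_pos: [0.3942, 0.2042, 0.181]
tool_rot: [0.706, -0.041, 0.706, 0.041]
force: [0.1, 0.6, 1.2]
grip_width: 0.0767
shift mm [ 61.  -75.2  49. ] turn deg 17.8 tcp [0.3942 0.2042 0.181 ] F [0.09 0.57 1.24] w 0.0767 t 1.18 q [ 0.48  0.11 -0.28  1.18  0.    1.93]
```

```bash
python3 -m pendant '[[10,-28,18,7,0.1],[20,-55,36,14,0.1],[40,-74,49,17.5,0.1],[60,-74,49,17.5,0.1],[60,-74,49,17.5,0.1]]'; python3 -c "
from h import *
plan([.4515,.1352,.015])
f=manip.grab_frame('wrist'); cv2.imwrite('pics/w1.png',f['image'][:,:,::-1])
c=(.4515,.1352);draw(f,[(ring(c,.02,z),(0,255,0)) for z in (0,.06)],(0,0,512,384),1.5,'pics/w1.png')"
```

```text
clock: 1.6
tcp_pos: [0.4496, 0.1368, 0.1182]
tool_rot: [0.703, 0.065, 0.706, -0.066]
force: [-1.1, 0.0, -0.2]
grip_width: 0.0767
shift mm [103.2  -1.    2.5] turn deg 0.6 tcp [0.4496 0.1368 0.1182] F [-1.09  0.01 -0.17] w 0.0767 t 1.6 q [ 0.3   0.21 -0.33  1.03  0.    2.05]
```

View pics/w1.png

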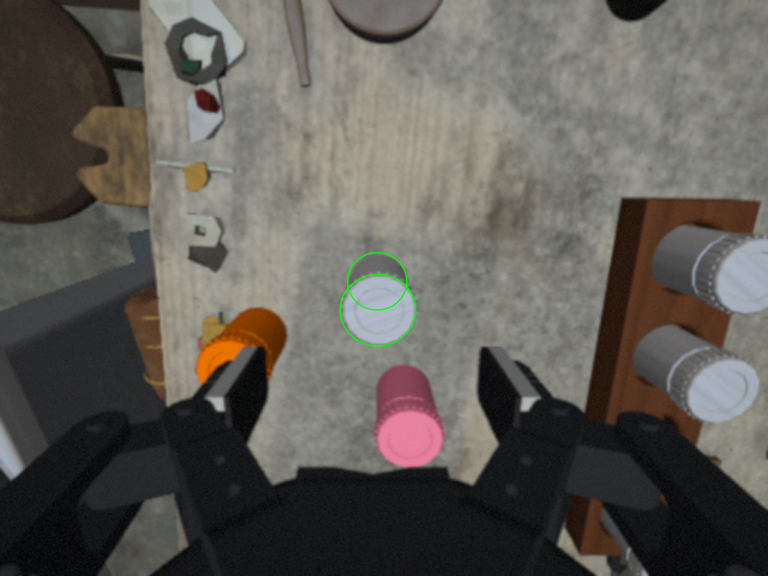

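The wrist view confirms the left can: the ring lies on its top at about (378,310). The orange look-alike is clear of the jaw path. Descending.

```bash
python3 -m pendant '[[0,-1,2.5,0.5,0.25],[30,-1,2.5,0.5,0.25],[60,-1,2.5,0.5,0.25],[90,-1,2.5,0.5,0.25],[101,-1,2.5,0.5,0.25]]'; python3 -m pendant '[[0,0,0,0,0.25],[0,0,0,0,0.35],[0,0,0,0,0.5],[0,0,0,0,0.6],[0,0,0,0,0.7]]' 60;python3 -c "
from h import *
plan([.4515,.1352,.015])"
```

```text
clock: 2.07
tcp_pos: [0.4521, 0.1373, 0.0185]
tool_rot: [0.703, 0.067, 0.704, -0.068]
force: [-1.1, -0.4, -0.2]
grip_width: 0.064
clock: 2.48
tcp_pos: [0.4543, 0.1376, 0.0222]
tool_rot: [0.705, 0.068, 0.703, -0.067]
force: [-3.3, -0.0, 9.9]
grip_width: 0.0389
shift mm [ 7.2 -2.9 -2.3] turn deg 0.2 tcp [0.4543 0.1376 0.0222] F [-3.28 -0.05  9.9 ] w 0.0389 t 2.48 q [ 0.29  0.31 -0.47  0.79  0.    2.06]
```

```bash
python3 -m pendant '[[0,0,0,0,0.7],[0,0,0,0,0.7],[0,0,0,0,0.7],[0,0,0,0,0.7],[0,0,0,0,0.7]]';python3 -c "
from h import *
plan([.4515,.1352,.015])
f=manip.grab_frame('wrist');draw(f,[],(130,150,390,384),3,'pics/w2.png')
f=manip.grab_frame('scene');draw(f,[],(190,130,310,230),6,'pics/s4.png')"
```

```text
clock: 2.9
tcp_pos: [0.4543, 0.1376, 0.0222]
tool_rot: [0.705, 0.068, 0.703, -0.067]
force: [-4.0, 1.0, 9.7]
grip_width: 0.0386
shift mm [ 7.2 -2.9 -2.3] turn deg 0.2 tcp [0.4543 0.1376 0.0222] F [-3.98  1.03  9.74] w 0.0386 t 2.9 q [ 0.29  0.31 -0.47  0.79  0.    2.06]
```

View pics/w2.png

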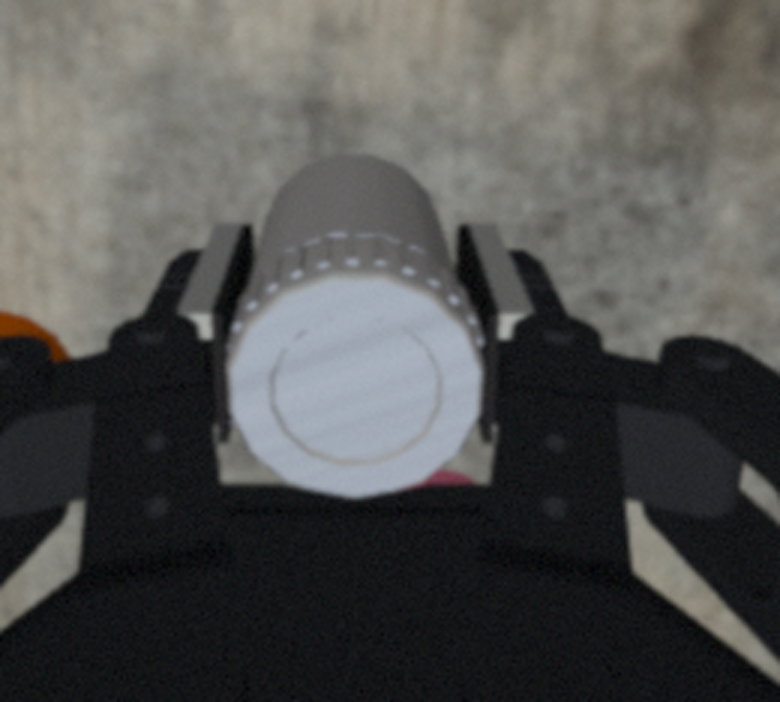

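View pics/s4.png

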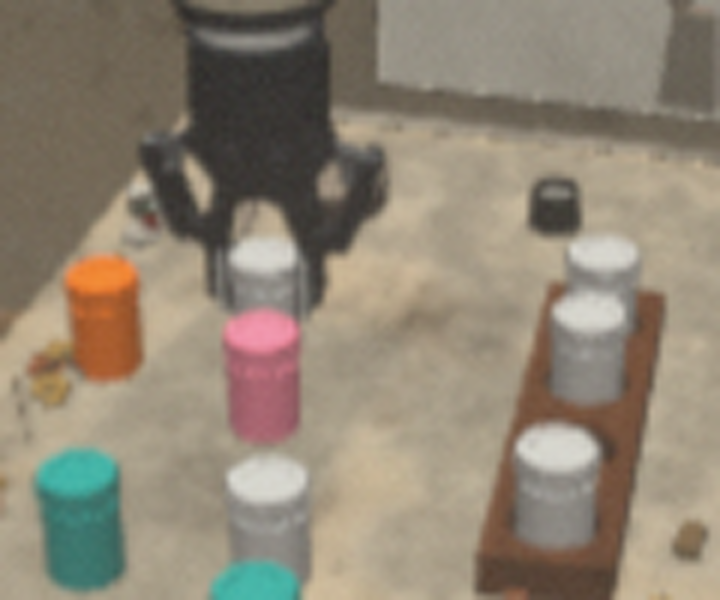

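It is gripped and upright with opening 38.6 mm. Lifting about 95 mm, slowly at first.

```bash
python3 -m pendant '[[-5,0,0,0,0.7],[-15,0,0,0,0.7],[-35,0,0,0,0.7],[-65,0,0,0,0.7],[-95,0,0,0,0.7]]' 60;python3 -m pendant '[[0,0,0,0,0.7],[0,0,0,0,0.7],[0,0,0,0,0.7],[0,0,0,0,0.7],[0,0,0,0,0.7]]';python3 -m pendant '[[0,0,0,0,0.7],[0,0,0,0,0.7],[0,0,0,0,0.7],[0,0,0,0,0.7],[0,0,0,0,0.7]]';python3 -c "
from h import *
for i in range(6): print(manip.sense()['force'].round(2) if hasattr(manip.sense()['force'],'round') else manip.sense()['force']); f=manip.grab_frame('scene')
plan([.4515,.1352,.015])
draw(f,[],(190,100,310,230),5,'pics/s5.png')"
```

```text
clock: 3.42
tcp_pos: [0.4529, 0.1368, 0.1174]
tool_rot: [0.704, 0.068, 0.704, -0.068]
force: [1.5, -0.1, -0.9]
grip_width: 0.0388
clock: 3.83
tcp_pos: [0.4525, 0.1367, 0.1145]
tool_rot: [0.703, 0.068, 0.704, -0.068]
force: [-0.7, 0.0, -0.1]
grip_width: 0.0387
clock: 4.25
tcp_pos: [0.4531, 0.1368, 0.1152]
tool_rot: [0.704, 0.068, 0.704, -0.068]
force: [-0.5, 0.1, -0.8]
grip_width: 0.0384
[-0.52  0.07 -0.78]
[0.22 0.22 0.6 ]
[-0.34  0.23 -1.2 ]
[-0.61  0.11 -0.5 ]
[ 0.08 -0.05 -0.55]
[-0.31  0.99 -1.27]
shift mm [100.3  -1.9  -1.3] turn deg 0.2 tcp [0.4531 0.1369 0.1153] F [ 0.23 -0.25 -0.52] w 0.0383 t 4.55 q [ 0.29  0.21 -0.33  1.02 -0.    2.06]
```

View pics/s5.png

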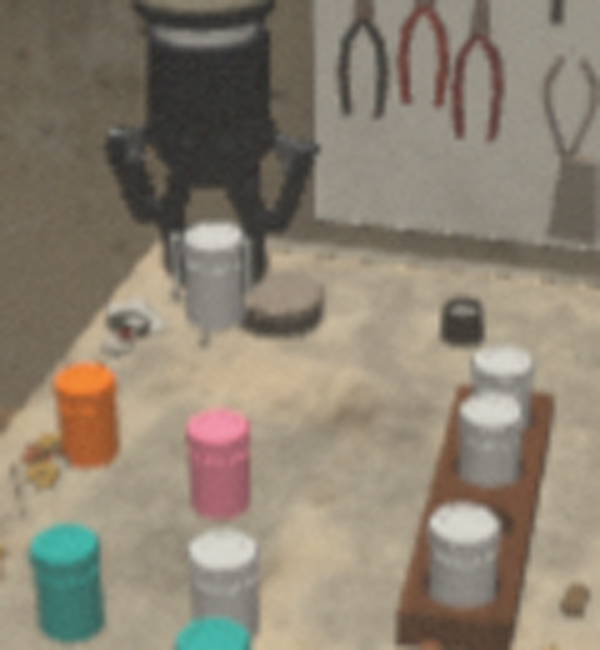

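The can hangs upright and clear of the board. Force z is about -0.7 N, so the left can looks like the light one. Setting it back at the same spot.

```bash
python3 -m pendant '[[30,0,0,0,0.7],[60,0,0,0,0.7],[80,0,0,0,0.7],[87,0,0,0,0.7],[90,0,0,0,0.7]]' 60;python3 -m pendant '[[1,0,0,0,0.7],[2,0,0,0,0.7],[3,0,0,0,0.7],[3,0,0,0,0.7],[3,0,0,0,0.7]]'
```

```text
clock: 4.97
tcp_pos: [0.4524, 0.1366, 0.0244]
tool_rot: [0.703, 0.068, 0.705, -0.068]
force: [-0.6, 0.5, -0.9]
grip_width: 0.0386
clock: 5.38
tcp_pos: [0.4536, 0.137, 0.0229]
tool_rot: [0.704, 0.068, 0.704, -0.068]
force: [-0.4, 0.3, 0.6]
grip_width: 0.0389
```

```bash
python3 -m pendant '[[0.5,0,0,0,0.7],[1,0,0,0,0.7],[1.5,0,0,0,0.7],[1.5,0,0,0,0.7],[1.5,0,0,0,0.7]]' 60
```

```text
clock: 5.8
tcp_pos: [0.4535, 0.1371, 0.0221]
tool_rot: [0.704, 0.068, 0.703, -0.068]
force: [-8.6, -1.8, 25.9]
grip_width: 0.0386
```

Firmly on the board. I'll ease off 1 mm, open, and check.

```bash
python3 -m pendant '[[-1,0,0,0,0.7],[-1,0,0,0,0.7],[-1.3,0,0,0,0.55],[-1.3,0,0,0,0.45],[-1.3,0,0,0,0.25]]' 40;python3 -m pendant '[[0,0,0,0,0.25],[0,0,0,0,0.25],[0,0,0,0,0.25],[-10,0,0,0,0.25],[-30,0,0,0,0.25]]'; python3 -m pendant '[[-40,0,0,0,0.25],[-80,0,0,0,0.25],[-100,0,0,0,0.25],[-100,0,0,0,0.25],[-100,0,0,0,0.25]]'; python3 -c "
from h import *
plan([.464,-.0799,.12])
f=manip.grab_frame('scene');draw(f,[],(190,100,310,230),5,'pics/s6.png')
f=manip.grab_frame('wrist')
draw(f,[(ring((.4515,.1352),.02,z),(0,255,0)) for z in (0,.06)],(0,0,512,384),1.5,'pics/w6.png')"
```

```text
clock: 6.22
tcp_pos: [0.4531, 0.1369, 0.022]
tool_rot: [0.704, 0.068, 0.704, -0.068]
force: [-0.1, 0.3, 0.8]
grip_width: 0.0578
clock: 6.63
tcp_pos: [0.4517, 0.1364, 0.0508]
tool_rot: [0.703, 0.068, 0.705, -0.068]
force: [-0.3, 0.6, 0.0]
grip_width: 0.0642
clock: 7.05
tcp_pos: [0.4539, 0.1371, 0.153]
tool_rot: [0.705, 0.068, 0.703, -0.068]
force: [-0.7, -0.3, -0.3]
grip_width: 0.0637
shift mm [  32.9 -211.1   51.4] turn deg 0.2 tcp [0.4539 0.1371 0.153 ] F [-0.69 -0.32 -0.26] w 0.0637 t 7.05 q [ 0.29  0.19 -0.27  1.11 -0.    2.06]
```

View pics/s6.png

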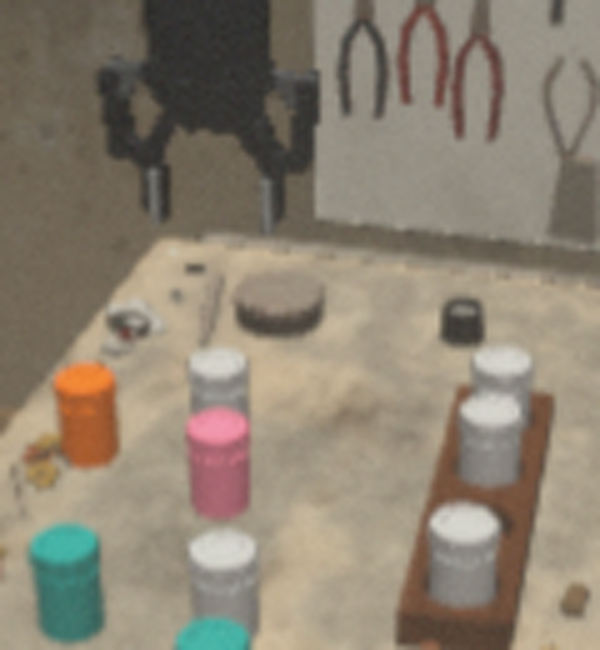

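View pics/w6.png

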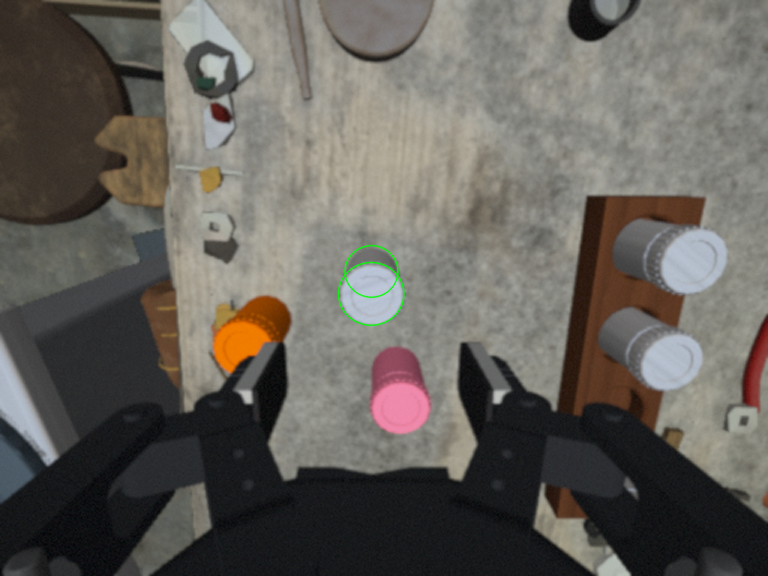

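The left can stands upright at its original place, with the ring on its top at (371,293). Next the right one.

```bash
python3 -m pendant '[[0,-38,9,0,0.25],[0,-76,18,0,0.25],[0,-114,27,0,0.25],[0,-152,36,0,0.25],[0,-190,46,0,0.25]]' 60;python3 -m pendant '[[10,-20,4,0,0.25],[20,-20,4,0,0.25],[32,-20,4,0,0.25],[32,-20,4,0,0.25],[32,-20,4,0,0.25]]'; python3 -c "
from h import *
plan([.464,-.0799,.018])
f=manip.grab_frame('wrist')
draw(f,[(ring((.464,-.0799),.02,z),(0,255,0)) for z in (0,.06)],(0,0,512,384),1.5,'pics/w7.png')"
```

```text
clock: 7.57
tcp_pos: [0.4607, -0.06, 0.1509]
tool_rot: [0.703, 0.068, 0.705, -0.068]
force: [0.9, -0.4, 0.4]
grip_width: 0.0638
clock: 7.98
tcp_pos: [0.461, -0.0782, 0.119]
tool_rot: [0.703, 0.068, 0.705, -0.068]
force: [0.1, -0.1, 0.5]
grip_width: 0.0637
shift mm [101.   -1.1   3.6] turn deg 0.2 tcp [ 0.461  -0.0782  0.119 ] F [ 0.11 -0.11  0.53] w 0.0637 t 7.98 q [-0.17  0.2  -0.34  1.03  0.    1.59]
```

View pics/w7.png

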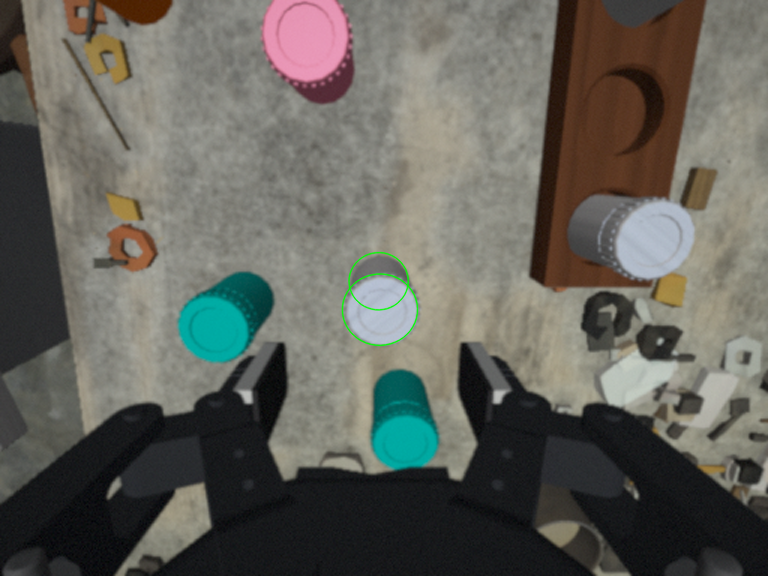

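The ring matches the right can's top at (381,310). Turquoise look-alikes are clear of the jaws. Descending to grip.

```bash
python3 -m pendant '[[0,-1,2.5,0,0.25],[30,-1,2.5,0,0.25],[60,-1,2.5,0,0.25],[85,-1,2.5,0,0.25],[97,-1,2.5,0,0.25]]'; python3 -m pendant '[[0,0,0,0,0.25],[0,0,0,0,0.35],[0,0,0,0,0.5],[0,0,0,0,0.6],[0,0,0,0,0.7]]' 60;python3 -m pendant '[[0,0,0,0,0.7],[0,0,0,0,0.7],[0,0,0,0,0.7],[0,0,0,0,0.7],[0,0,0,0,0.7]]' 60
```

```text
clock: 8.45
tcp_pos: [0.4633, -0.0797, 0.0209]
tool_rot: [0.703, 0.068, 0.705, -0.068]
force: [-0.5, 0.0, 0.5]
grip_width: 0.0642
clock: 8.87
tcp_pos: [0.4655, -0.0803, 0.0247]
tool_rot: [0.705, 0.068, 0.703, -0.068]
force: [-0.5, 0.6, 5.0]
grip_width: 0.0385
clock: 9.28
tcp_pos: [0.4655, -0.0804, 0.0247]
tool_rot: [0.705, 0.068, 0.703, -0.068]
force: [-1.0, 1.0, 6.5]
grip_width: 0.0384
```

```bash
python3 -m pendant '[[-5,0,0,0,0.7],[-15,0,0,0,0.7],[-35,0,0,0,0.7],[-65,0,0,0,0.7],[-95,0,0,0,0.7]]' 60;python3 -m pendant '[[0,0,0,0,0.7],[0,0,0,0,0.7],[0,0,0,0,0.7],[0,0,0,0,0.7],[0,0,0,0,0.7]]';python3 -m pendant '[[0,0,0,0,0.7],[0,0,0,0,0.7],[0,0,0,0,0.7],[0,0,0,0,0.7],[0,0,0,0,0.7]]';python3 -c "
from h import *
for i in range(6): print(np.round(manip.sense()['force'],2)); f=manip.grab_frame('scene')
plan([.464,-.0799,.018])
draw(f,[],(190,100,310,230),5,'pics/s8.png')"
```

```text
clock: 9.7
tcp_pos: [0.4636, -0.0802, 0.1197]
tool_rot: [0.703, 0.068, 0.704, -0.068]
force: [1.5, -0.3, -4.6]
grip_width: 0.0385
clock: 10.12
tcp_pos: [0.4635, -0.0801, 0.117]
tool_rot: [0.703, 0.068, 0.705, -0.068]
force: [-0.4, -0.5, -5.0]
grip_width: 0.0383
clock: 10.53
tcp_pos: [0.4643, -0.0803, 0.118]
tool_rot: [0.704, 0.068, 0.704, -0.068]
force: [-0.5, -0.2, -5.3]
grip_width: 0.0387
[-0.48 -0.16 -5.33]
[ 0.28 -0.37 -5.75]
[ 0.9   0.04 -4.95]
[ 0.33  0.49 -4.3 ]
[-0.54  0.09 -4.2 ]
[-0.48 -0.2  -5.29]
shift mm [100.1   0.3  -0.4] turn deg 0.2 tcp [ 0.4643 -0.0803  0.1181] F [ 0.03  0.48 -5.36] w 0.0386 t 10.83 q [-0.17  0.21 -0.33  1.03  0.    1.59]
```

View pics/s8.png

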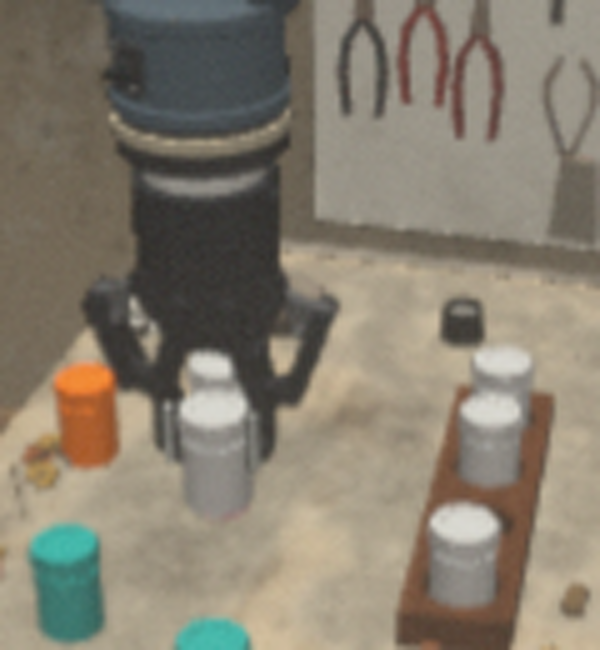

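The right one weighs about 5 N, so it is the heavier and the left one the lighter. Putting the right one back.

```bash
python3 -m pendant '[[30,0,0,0,0.7],[60,0,0,0,0.7],[80,0,0,0,0.7],[88,0,0,0,0.7],[91,0,0,0,0.7]]' 60;python3 -m pendant '[[0.5,0,0,0,0.7],[1,0,0,0,0.7],[1.5,0,0,0,0.7],[1.5,0,0,0,0.7],[1.5,0,0,0,0.7]]'
```

```text
clock: 11.25
tcp_pos: [0.4634, -0.0801, 0.026]
tool_rot: [0.703, 0.068, 0.705, -0.068]
force: [-0.4, 0.2, -4.2]
grip_width: 0.0387
clock: 11.67
tcp_pos: [0.4648, -0.0804, 0.0263]
tool_rot: [0.704, 0.068, 0.703, -0.068]
force: [0.2, -0.1, -4.5]
grip_width: 0.0382
```

```bash
python3 -m pendant '[[0.4,0,0,0,0.7],[0.8,0,0,0,0.7],[1.2,0,0,0,0.7],[1.2,0,0,0,0.7],[1.2,0,0,0,0.7]]'
```

```text
clock: 12.08
tcp_pos: [0.4645, -0.0803, 0.0247]
tool_rot: [0.704, 0.068, 0.704, -0.068]
force: [-2.1, -0.7, 6.1]
grip_width: 0.0384
```

On the board with +6 N. Releasing and rising.

```bash
python3 -m pendant '[[0,0,0,0,0.7],[-0.3,0,0,0,0.6],[-0.3,0,0,0,0.5],[-0.3,0,0,0,0.4],[-0.3,0,0,0,0.25]]' 40;python3 -m pendant '[[0,0,0,0,0.25],[0,0,0,0,0.25],[0,0,0,0,0.25],[-10,0,0,0,0.25],[-30,0,0,0,0.25]]'; python3 -m pendant '[[-40,0,0,0,0.25],[-80,0,0,0,0.25],[-100,0,0,0,0.25],[-100,0,0,0,0.25],[-100,0,0,0,0.25]]'; python3 -c "
from h import *
plan([.4520,.1355,.12])
f=manip.grab_frame('wrist')
draw(f,[(ring((.464,-.0799),.02,z),(0,255,0)) for z in (0,.06)]+[(ring((.6145,-.0035),.0225,.026),(0,0,255))],(0,0,512,384),1.5,'pics/w9.png')"
```

```text
clock: 12.5
tcp_pos: [0.4644, -0.0803, 0.0247]
tool_rot: [0.704, 0.068, 0.704, -0.068]
force: [-0.4, -0.2, -0.5]
grip_width: 0.0618
clock: 12.92
tcp_pos: [0.4628, -0.08, 0.0534]
tool_rot: [0.703, 0.068, 0.705, -0.068]
force: [-0.2, -0.5, -0.8]
grip_width: 0.0642
clock: 13.33
tcp_pos: [0.4651, -0.0804, 0.1557]
tool_rot: [0.705, 0.068, 0.703, -0.068]
force: [0.2, -0.4, -1.0]
grip_width: 0.0641
shift mm [ 35.5 209.4 -54.2] turn deg 0.2 tcp [ 0.4651 -0.0804  0.1557] F [ 0.21 -0.44 -1.04] w 0.0641 t 13.33 q [-0.17  0.18 -0.27  1.12 -0.    1.59]
```

View pics/w9.png

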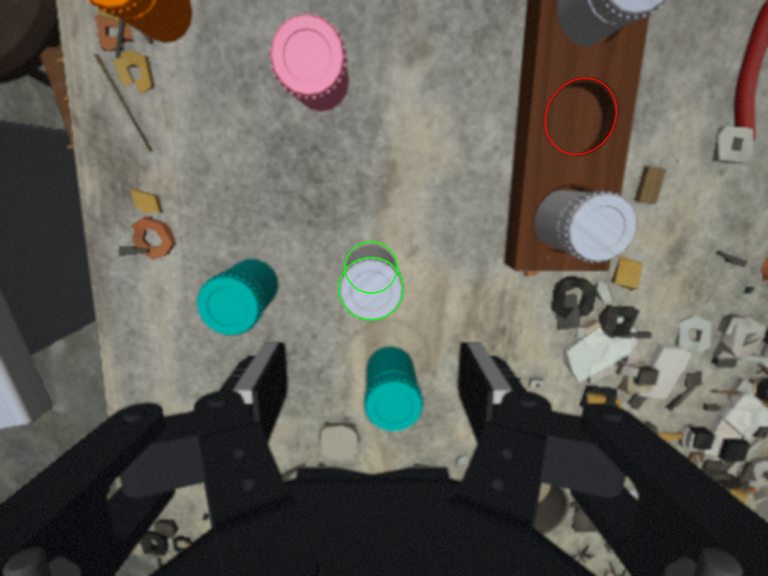

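The right can stands upright in place, and the pocket ring fits the hole at (581,116). Fetching the light one.

```bash
python3 -m pendant '[[0,38,-10,0,0.25],[0,76,-20,0,0.25],[0,114,-30,0,0.25],[0,152,-39,0,0.25],[0,190,-49,0,0.25]]' 60;python3 -m pendant '[[10,19,-5,0,0.25],[20,19,-5,0,0.25],[32,19,-5,0,0.25],[32,19,-5,0,0.25],[32,19,-5,0,0.25]]'; python3 -c "
from h import *
plan([.4520,.1355,.019])
f=manip.grab_frame('wrist')
draw(f,[(ring((.452,.1355),.02,z),(0,255,0)) for z in (0,.06)],(150,130,350,300),4,'pics/w10.png')"
```

```text
clock: 13.8
tcp_pos: [0.4514, 0.1171, 0.1534]
tool_rot: [0.703, 0.068, 0.704, -0.068]
force: [0.4, 0.1, 1.4]
grip_width: 0.064
clock: 14.22
tcp_pos: [0.4503, 0.1345, 0.1215]
tool_rot: [0.703, 0.068, 0.705, -0.069]
force: [-0.4, -0.6, 0.0]
grip_width: 0.0643
shift mm [102.5   1.5   1.8] turn deg 0.2 tcp [0.4503 0.1345 0.1215] F [-0.37 -0.57  0.03] w 0.0643 t 14.22 q [ 0.29  0.21 -0.33  1.04 -0.    2.05]
```

View pics/w10.png

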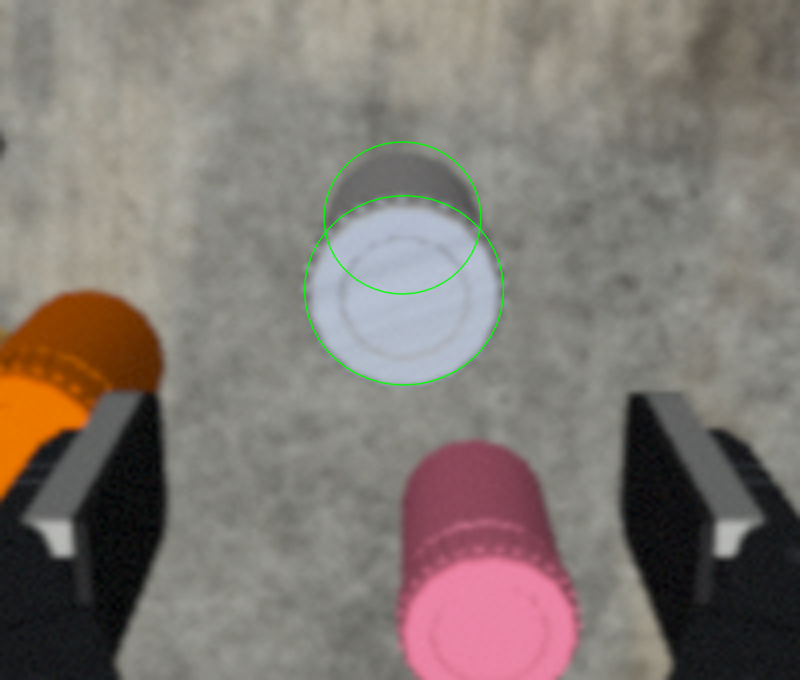

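```bash
python3 -m pendant '[[0,0.5,1.3,0,0.25],[30,0.5,1.3,0,0.25],[60,0.5,1.3,0,0.25],[85,0.5,1.3,0,0.25],[98,0.5,1.3,0,0.25]]'; python3 -m pendant '[[0,0,0,0,0.25],[0,0,0,0,0.35],[0,0,0,0,0.5],[0,0,0,0,0.6],[0,0,0,0,0.7]]' 50;python3 -m pendant '[[0,0,0,0,0.7],[0,0,0,0,0.7],[0,0,0,0,0.7],[0,0,0,0,0.7],[0,0,0,0,0.7]]'; python3 -m pendant '[[-5,0,0,0,0.7],[-15,0,0,0,0.7],[-35,0,0,0,0.7],[-65,0,0,0,0.7],[-80,0,0,0,0.7]]';python3 -m pendant '[[0,0,0,0,0.7],[0,0,0,0,0.7],[0,0,0,0,0.7],[0,0,0,0,0.7],[0,0,0,0,0.7]]'; python3 -c "
from h import *
plan([.6145,-.0035,.115])
s,R=tool();p=np.array(s['tcp_pos']);print(p)
f=manip.grab_frame('wrist')
# top of can: contact tcp z recorded -> can top = p_z - zc + .06
draw(f,[],(150,130,350,300),4,'pics/w11.png')"
```

```text
clock: 14.68
tcp_pos: [0.4518, 0.1347, 0.0226]
tool_rot: [0.703, 0.068, 0.704, -0.069]
force: [-0.1, 0.4, -0.7]
grip_width: 0.0641
clock: 15.1
tcp_pos: [0.4537, 0.1357, 0.0262]
tool_rot: [0.705, 0.068, 0.703, -0.068]
force: [-2.6, -0.3, 5.1]
grip_width: 0.0384
clock: 15.52
tcp_pos: [0.4537, 0.1357, 0.0262]
tool_rot: [0.705, 0.068, 0.703, -0.068]
force: [-2.1, 0.4, 5.1]
grip_width: 0.0387
clock: 15.93
tcp_pos: [0.4537, 0.1357, 0.1084]
tool_rot: [0.705, 0.068, 0.703, -0.068]
force: [0.7, 0.7, -0.5]
grip_width: 0.0385
clock: 16.35
tcp_pos: [0.4521, 0.1353, 0.1039]
tool_rot: [0.703, 0.068, 0.704, -0.068]
force: [-0.3, 0.2, -1.0]
grip_width: 0.0385
shift mm [ -11.3 -105.1  186. ] turn deg 0.2 tcp [0.4521 0.1353 0.1039] F [-0.32  0.19 -0.99] w 0.0385 t 16.35 q [ 0.29  0.22 -0.35  1.   -0.    2.05]
[0.45206982 0.13525428 0.10390294]
```

View pics/w11.png

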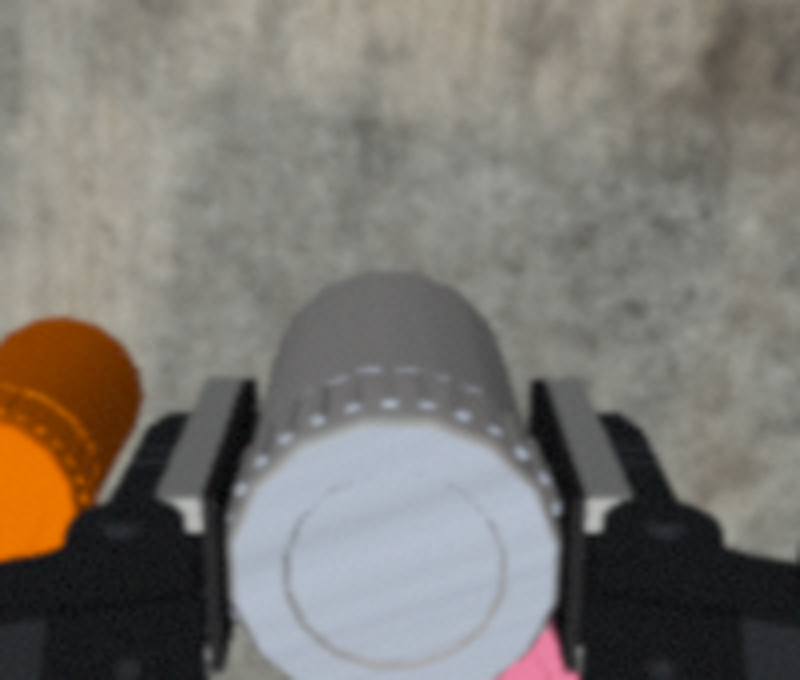

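```bash
python3 -m pendant '[[-15,0,0,0,0.7],[-30,0,0,0,0.7],[-30,-28,50,0,0.7],[-30,0,0,0,0.7],[-30,0,0,0,0.7]]'; python3 -m pendant '[[0,0,0,0,0.7],[0,0,0,0,0.7],[0,0,0,0,0.7],[0,0,0,0,0.7],[0,0,0,0,0.7]]'; python3 -c "
from h import *
plan([.6145,-.0035,.14])
s,R=tool();p=np.array(s['tcp_pos'])
f=manip.grab_frame('wrist')
zb=p[2]-.0262
draw(f,[(ring(p,.02,zb+z),(0,255,0)) for z in (0,.06)],(150,130,350,300),4,'pics/w12.png')"
```

```text
clock: 16.82
tcp_pos: [0.451, 0.1344, 0.1334]
tool_rot: [0.702, 0.07, 0.705, -0.07]
force: [-0.1, -0.0, -0.7]
grip_width: 0.0385
clock: 17.23
tcp_pos: [0.4528, 0.1357, 0.1347]
tool_rot: [0.704, 0.068, 0.704, -0.068]
force: [0.2, 0.3, -1.0]
grip_width: 0.0387
shift mm [  -5.2 -105.8  185.3] turn deg 0.2 tcp [0.4528 0.1357 0.1347] F [ 0.21  0.29 -1.  ] w 0.0387 t 17.23 q [ 0.29  0.2  -0.3   1.07 -0.    2.05]
```

View pics/w12.png

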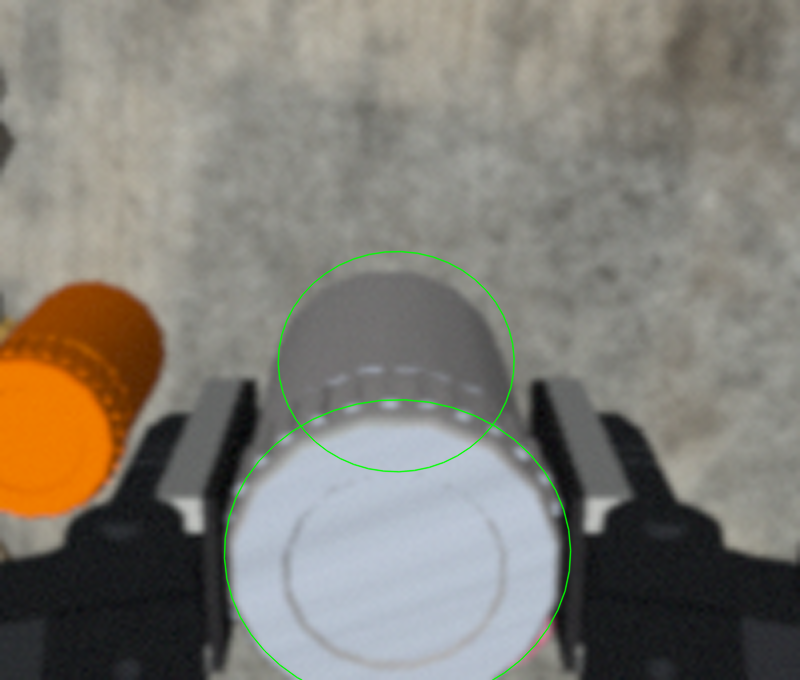

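The can hangs upright. Compared with the TCP ring it sits about 1.5–2 mm towards tool -y, which I'll allow for. (The middle row's sideways value was a slip of mine. It gave a momentary sub-millimetre-scale wobble and did no harm.) Moving over the pocket.

```bash
python3 -m pendant '[[0,-20,35,0,0.7],[0,-40,70,0,0.7],[0,-60,105,0,0.7],[0,-80,140,0,0.7],[0,-100,175,0,0.7]]'; python3 -m pendant '[[0,-4,10,0,0.7],[0,-4,10,0,0.7],[0,-4,10,0,0.7],[0,-4,10,0,0.7],[0,-4,10,0,0.7]]'; python3 -c "
from h import *
plan([.6149,-.0017,.09])"
```

```text
clock: 17.7
tcp_pos: [0.6066, 0.0024, 0.1347]
tool_rot: [0.704, 0.068, 0.704, -0.068]
force: [1.2, 0.1, -0.7]
grip_width: 0.0386
clock: 18.12
tcp_pos: [0.6137, -0.0012, 0.1349]
tool_rot: [0.704, 0.068, 0.704, -0.068]
force: [-0.4, 0.5, -1.2]
grip_width: 0.0387
shift mm [44.9 -0.2  1.3] turn deg 0.3 tcp [ 0.6137 -0.0012  0.1349] F [-0.35  0.53 -1.23] w 0.0387 t 18.12 q [-0.    0.48  0.1   1.19  0.    1.76]
```

```bash
python3 -m pendant '[[15,0,1,0,0.7],[30,0,1,0,0.7],[50,0,1,0,0.7],[66,0,1,0,0.7],[66,0,1,0,0.7]]'; python3 -m pendant '[[0,0,0,0,0.7],[0,0,0,0,0.7],[0,0,0,0,0.7],[0,0,0,0,0.7],[0,0,0,0,0.7]]'; python3 -c "
from h import *
plan([.6149,-.0017,.06])
s,R=tool();p=np.array(s['tcp_pos']); zb=p[2]-.0262;c=p+[-.0004,-.0018,0]
for n,b,k in(('wrist',(130,130,390,384),3),('scene',(250,130,340,240),6),('top',(190,110,330,190),5)):
  f=manip.grab_frame(n)
  draw(f,[(ring(c,.02,zb+z),(0,255,0)) for z in (0,.06)]+[(ring((.6145,-.0035),.0225,.026),(0,0,255))],b,k,'pics/x_%s.png'%n)"
```

```text
clock: 18.53
tcp_pos: [0.613, -0.0014, 0.066]
tool_rot: [0.702, 0.067, 0.705, -0.068]
force: [-0.7, -0.2, -1.5]
grip_width: 0.0386
clock: 18.95
tcp_pos: [0.6157, -0.0022, 0.0695]
tool_rot: [0.704, 0.068, 0.703, -0.068]
force: [0.2, 0.2, -1.7]
grip_width: 0.0384
shift mm [ 9.5  0.3 -0.9] turn deg 0.2 tcp [ 0.6157 -0.0022  0.0695] F [ 0.21  0.18 -1.7 ] w 0.0384 t 18.95 q [-0.    0.52 -0.01  1.04  0.    1.76]
```

View pics/x_wrist.png

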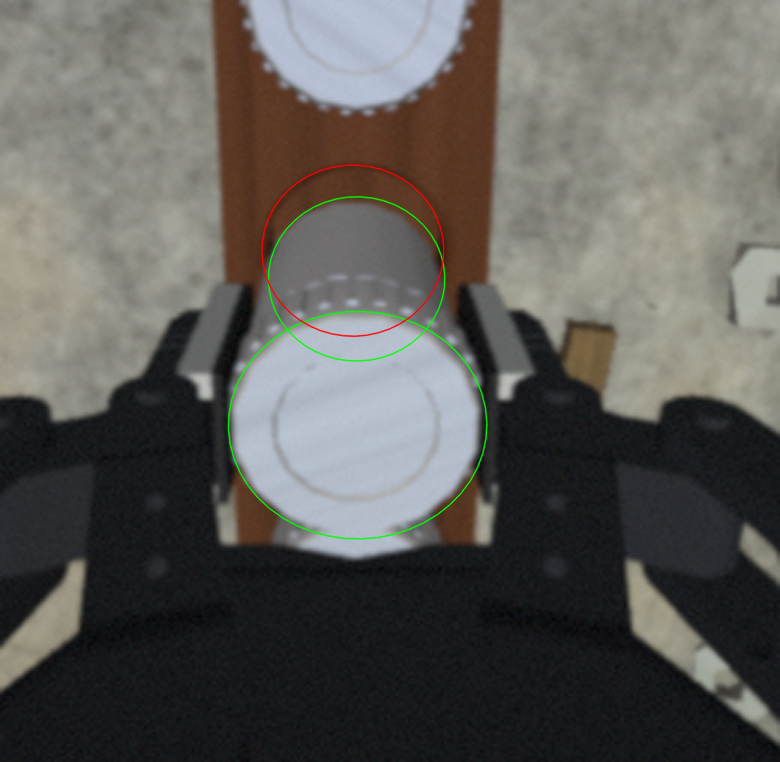

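View pics/x_scene.png

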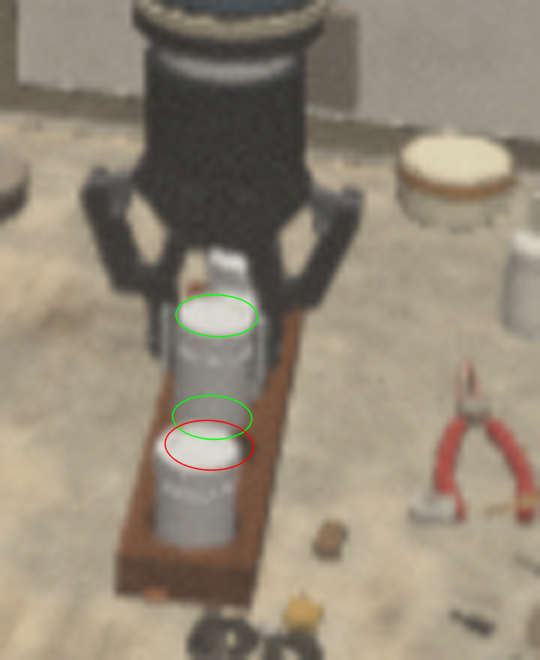

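Green rings lie on the held can in both views. The dark pocket edges at (272,240) and (435,235) in the wrist view centre on the can within about 1 mm. Lowering in steps and watching the force.

```bash
python3 -m pendant '[[4,0,-0.5,0,0.7],[8,0,-0.5,0,0.7],[12,0,-0.5,0,0.7],[16,0,-0.5,0,0.7],[18,0,-0.5,0,0.7]]' 40; python3 -m pendant '[[2,0,0,0,0.7],[3,0,0,0,0.7],[5,0,0,0,0.7],[5,0,0,0,0.7],[5,0,0,0,0.7]]'
```

```text
clock: 19.52
tcp_pos: [0.6144, -0.0022, 0.0498]
tool_rot: [0.703, 0.068, 0.704, -0.068]
force: [-0.7, -0.1, -1.1]
grip_width: 0.0385
clock: 19.93
tcp_pos: [0.6148, -0.0021, 0.0457]
tool_rot: [0.704, 0.068, 0.704, -0.068]
force: [-0.3, -0.5, -1.3]
grip_width: 0.0387
```

Inside the mouth with no contact force. Going further down.

```bash
python3 -m pendant '[[2,0,0,0,0.7],[4,0,0,0,0.7],[6,0,0,0,0.7],[8,0,0,0,0.7],[8,0,0,0,0.7]]' 40; python3 -m pendant '[[0.5,0,0,0,0.7],[1,0,0,0,0.7],[1.5,0,0,0,0.7],[2,0,0,0,0.7],[2,0,0,0,0.7]]'
```

```text
clock: 20.35
tcp_pos: [0.6145, -0.0021, 0.0372]
tool_rot: [0.704, 0.068, 0.704, -0.068]
force: [-0.4, -0.1, -1.3]
grip_width: 0.0386
clock: 20.77
tcp_pos: [0.6148, -0.0022, 0.0356]
tool_rot: [0.704, 0.068, 0.704, -0.068]
force: [-0.1, -0.5, -1.1]
grip_width: 0.0385
```

```bash
python3 -m pendant '[[0.4,0,0,0,0.7],[0.8,0,0,0,0.7],[1.2,0,0,0,0.7],[1.5,0,0,0,0.7],[1.5,0,0,0,0.7]]'; python3 -m pendant '[[0.2,0,0,0,0.7],[0.4,0,0,0,0.7],[0.6,0,0,0,0.7],[0.6,0,0,0,0.7],[0.6,0,0,0,0.7]]'
```

```text
clock: 21.18
tcp_pos: [0.6148, -0.0021, 0.0343]
tool_rot: [0.704, 0.068, 0.704, -0.068]
force: [-0.4, -0.5, 1.1]
grip_width: 0.0386
clock: 21.6
tcp_pos: [0.6149, -0.0021, 0.0342]
tool_rot: [0.704, 0.068, 0.704, -0.068]
force: [-4.3, 0.3, 10.1]
grip_width: 0.0385
```

It touched the pocket floor at TCP z 0.0342, exactly as predicted. Easing off, opening and rising.

```bash
python3 -m pendant '[[-0.5,0,0,0,0.7],[-0.5,0,0,0,0.6],[-0.5,0,0,0,0.5],[-0.5,0,0,0,0.4],[-0.5,0,0,0,0.25]]' 40;python3 -m pendant '[[0,0,0,0,0.25],[0,0,0,0,0.25],[0,0,0,0,0.25],[-5,0,0,0,0.25],[-20,0,0,0,0.25]]'; python3 -m pendant '[[-40,0,0,0,0.25],[-80,0,0,0,0.25],[-100,0,0,0,0.25],[-100,0,0,0,0.25],[-100,0,0,0,0.25]]'; python3 -c "
from h import *
plan([.464,-.0799,.15])
for n,b,k in(('wrist',(90,100,430,300),2.3),('scene',(250,130,340,240),5),):
  f=manip.grab_frame(n)
  draw(f,[(ring((.6145,-.0035),.02,.068),(0,255,0))],b,k,'pics/y_%s.png'%n)"
```

```text
clock: 22.02
tcp_pos: [0.6148, -0.0021, 0.034]
tool_rot: [0.704, 0.068, 0.704, -0.068]
force: [-0.6, 0.4, 0.8]
grip_width: 0.0616
clock: 22.43
tcp_pos: [0.6135, -0.0021, 0.0528]
tool_rot: [0.703, 0.068, 0.705, -0.068]
force: [0.8, 0.1, -0.4]
grip_width: 0.064
clock: 22.85
tcp_pos: [0.6157, -0.0021, 0.1557]
tool_rot: [0.705, 0.068, 0.703, -0.068]
force: [0.1, -0.0, -0.7]
grip_width: 0.0639
shift mm [   5.3 -105.4 -134. ] turn deg 0.2 tcp [ 0.6157 -0.0021  0.1557] F [ 0.13 -0.05 -0.71] w 0.0639 t 22.85 q [-0.    0.47  0.14  1.24  0.    1.76]
```

View pics/y_wrist.png

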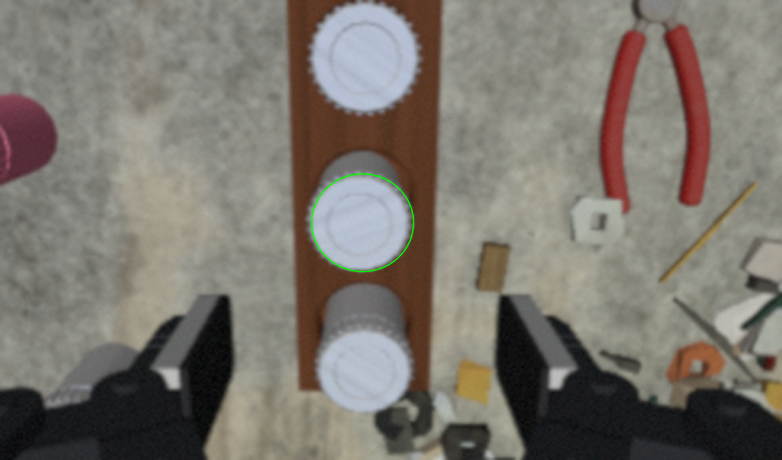

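View pics/y_scene.png

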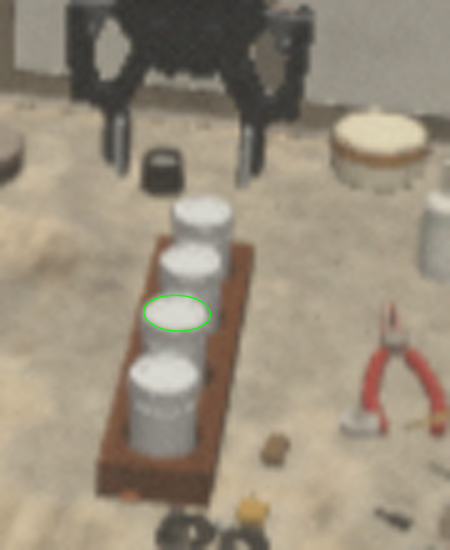

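All four pockets hold upright cans, and the new one's top matches the seated height of 68 mm in both views. Now the heavy one.

```bash
python3 -m pendant '[[0,-22,-28,0,0.25],[0,-44,-56,0,0.25],[0,-66,-84,0,0.25],[0,-88,-112,0,0.25],[0,-105,-133,0,0.25]]' 60;python3 -m pendant '[[10,0,0,0,0.25],[20,0,0,0,0.25],[32,0,0,0,0.25],[32,0,0,0,0.25],[32,0,0,0,0.25]]'; python3 -c "
from h import *
plan([.464,-.0799,.018])
f=manip.grab_frame('wrist')
draw(f,[(ring((.464,-.0799),.02,z),(0,255,0)) for z in (0,.06)],(0,0,512,384),1.5,'pics/w13.png')"
```

```text
clock: 23.37
tcp_pos: [0.4609, -0.0802, 0.1527]
tool_rot: [0.703, 0.068, 0.705, -0.068]
force: [0.4, -0.8, -0.3]
grip_width: 0.0642
clock: 23.78
tcp_pos: [0.4638, -0.0793, 0.1209]
tool_rot: [0.703, 0.068, 0.705, -0.068]
force: [0.0, -0.8, -0.0]
grip_width: 0.0637
shift mm [102.9  -0.6   0.6] turn deg 0.2 tcp [ 0.4638 -0.0793  0.1209] F [ 0.03 -0.78 -0.04] w 0.0637 t 23.78 q [-0.17  0.21 -0.33  1.04  0.    1.59]
```

View pics/w13.png

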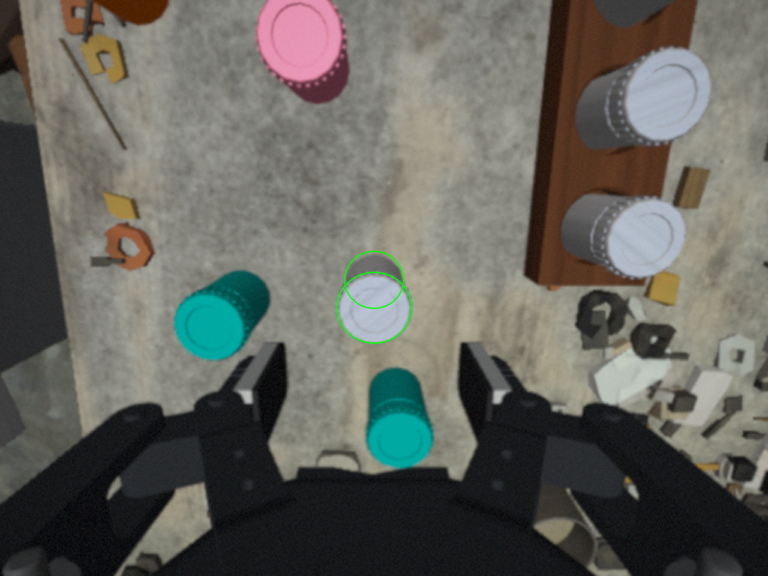

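```bash
python3 -m pendant '[[0,-0.5,0,0,0.25],[30,-0.5,0,0,0.25],[60,-0.5,0,0,0.25],[85,-0.5,0,0,0.25],[100,-0.5,0,0,0.25]]'; python3 -m pendant '[[0,0,0,0,0.25],[0,0,0,0,0.35],[0,0,0,0,0.5],[0,0,0,0,0.6],[0,0,0,0,0.7]]' 70;python3 -m pendant '[[0,0,0,0,0.7],[0,0,0,0,0.7],[0,0,0,0,0.7],[0,0,0,0,0.7],[0,0,0,0,0.7]]' 70;  python3 -m pendant '[[-5,0,0,0,0.7],[-15,0,0,0,0.7],[-35,0,0,0,0.7],[-60,0,0,0,0.7],[-90,0,0,0,0.7]]'; python3 -m pendant '[[-30,0,0,0,0.7],[-60,0,0,0,0.7],[-80,0,0,0,0.7],[-90,0,0,0,0.7],[-95,0,0,0,0.7]]'; python3 -m pendant '[[0,0,0,0,0.7],[0,0,0,0,0.7],[0,0,0,0,0.7],[0,0,0,0,0.7],[0,0,0,0,0.7]]';python3 -m pendant '[[0,0,0,0,0.7],[0,0,0,0,0.7],[0,0,0,0,0.7],[0,0,0,0,0.7],[0,0,0,0,0.7]]'; python3 -c "
from h import *
plan([.464,-.0799,.2])
s,R=tool();p=np.array(s['tcp_pos']); print(np.abs(s['joint_velocities']).max())
f=manip.grab_frame('scene');cv2.imwrite('pics/s14f.png',f['image'][:,:,::-1])
draw(f,[(ring(p,.02,p[2]-.0225+z),(0,255,0)) for z in (0,.06)],(180,90,360,240),4,'pics/s14.png')"
```

```text
clock: 24.25
tcp_pos: [0.4634, -0.08, 0.0201]
tool_rot: [0.703, 0.068, 0.704, -0.068]
force: [0.1, 0.2, -0.6]
grip_width: 0.0641
clock: 24.67
tcp_pos: [0.4653, -0.0804, 0.0237]
tool_rot: [0.705, 0.068, 0.703, -0.068]
force: [-1.7, 0.2, 4.6]
grip_width: 0.0385
clock: 25.08
tcp_pos: [0.4653, -0.0804, 0.0237]
tool_rot: [0.705, 0.068, 0.703, -0.068]
force: [-2.5, 0.2, 7.8]
grip_width: 0.0391
clock: 25.5
tcp_pos: [0.4632, -0.0801, 0.1131]
tool_rot: [0.703, 0.068, 0.704, -0.068]
force: [0.8, 0.3, -4.7]
grip_width: 0.0385
clock: 25.92
tcp_pos: [0.4647, -0.0803, 0.2089]
tool_rot: [0.705, 0.068, 0.703, -0.068]
force: [0.5, -0.7, -5.2]
grip_width: 0.0383
clock: 26.33
tcp_pos: [0.4637, -0.0801, 0.2063]
tool_rot: [0.703, 0.068, 0.704, -0.068]
force: [0.6, -0.1, -4.2]
grip_width: 0.0384
clock: 26.75
tcp_pos: [0.4641, -0.0802, 0.2071]
tool_rot: [0.704, 0.068, 0.704, -0.068]
force: [-0.2, 0.4, -4.0]
grip_width: 0.0385
shift mm [ 7.1  0.3 -0.2] turn deg 0.2 tcp [ 0.4641 -0.0802  0.2071] F [-0.2   0.41 -4.  ] w 0.0385 t 26.75 q [-0.17  0.16 -0.16  1.25 -0.    1.59]
0.001684952556262828
```

View pics/s14.png

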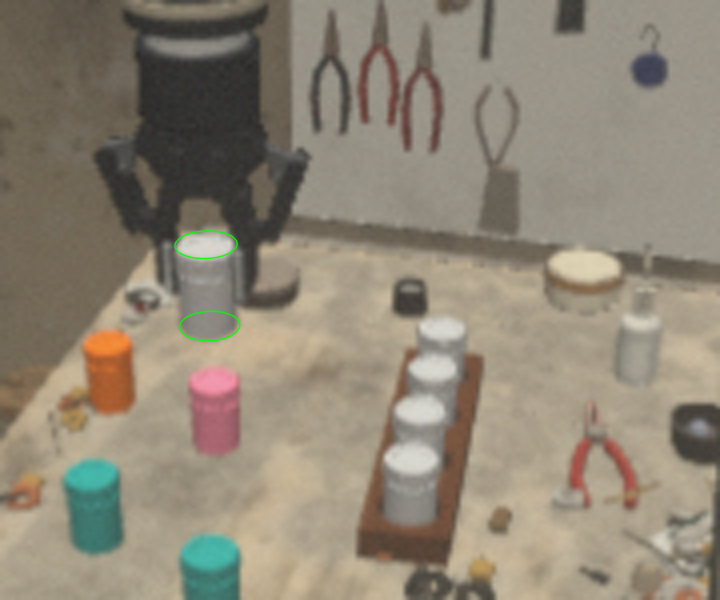

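The heavy can hangs upright and still, with its underside at about 183 mm and its centre at about 213 mm. Everything else is in place, so I'm handing in.

```bash
python3 -c "
from bench import manip
print(manip.close_job())"
```

```text
the job is handed in; nothing more can be done
None
```

The job is done and handed in at about 27 s of the 72 s allowed; the hand-in gives no verdict.

- **Weighing:** I lifted the left canister about 9 cm (force about -0.7 N, so light) and set it back upright. I then lifted the right one (about -5 N, so heavy) and set it back upright too.
- **Rack:** The lighter (left) canister went into the empty pocket, number 1. It touched the floor at the predicted height. After release, both the wrist and scene views showed its top at the seated height of 68 mm.
- **Final hold:** The heavier canister is in the gripper at 70 N, upright and still. Its underside is about 18 cm and its centre about 21 cm above the board. The force reads -4 to -5 N, so the grip has not slipped.
- **Other objects:** In the last scene view the rack canisters, tin, loupe and look-alikes looked unmoved. The cup lay outside that crop; the arm never went near it.

**What was off:**
- The left canister was pressed on the board with 26 N for a moment when it was set down.
- I mistyped one row while holding the lighter canister in the air; the tool stayed within 2 mm of its place.
- The camera estimates of the canister's position in the gripper differed by 1–2 mm from the tool position, and I allowed for this when placing it.

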